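Put the measuring instruments back in their fitted trays

TASK

Measuring is finished: put the four measuring instruments (micrometer, dial indicator, ring gauge and engineer's square) away, each in its own fitted tray, lying flat and fully down in the pocket shaped for it. They are delicate, so set them down gently rather than dropping them, and leave the brass pulley and the aluminium block that were just measured where they are.

Things in the scene. Friction and masses are not known exactly. Their poses are not given: they have to be found in the camera images.
- micrometer: Outside micrometer lying flat: green C-shaped frame with black grip at its -x end (to x = -71, y = -45 mm), steel thimble of 17 mm diameter along x, ratchet end at x = +60 mm. Origin: underside, below the thimble's axis, near the frame; x from frame to ratchet, z up. Grip across the thimble at the origin along y (17 mm). 0.22 kg, balance point about x = -13, y = -10 mm.
- indicator: Dial indicator lying on its back: round case 57 mm across, 22 mm thick, white face, red hand; thin stem and plunger (8 mm) out to x = -68 mm, short cap to x = +42 mm. Origin: centre of the case's underside, z up. Grip across the case, fingers closing along y (57 mm). 0.15 kg.
- ring_gauge: Setting ring gauge lying flat: plain bright steel ring, 50 mm outside, 22 mm bore, 16 mm high. Origin: centre of its underside, z up; its yaw does not matter. 0.2 kg.
- square: Small engineer's square lying flat, L-shaped: dark stock along x, 18 mm wide, 16 mm high, x = -35 to +45 mm; bright blade 20 mm wide, 3 mm thick, 6.5 mm above the bench, from the stock's +x end towards +y, to y = +75 mm. Origin: underside of the stock, on its middle line, z up. Grip across the stock at the origin, along y (18 mm). 0.21 kg.
- micrometer_tray: Printed tray, blue black pocket, x -85 to +73, y -59 to +26 mm: pocket wide for the frame at -x, narrow for the thimble at +x. Pocket floor 6 mm, top 18 mm above the bench; 7 mm play all round. A 36 mm wide finger channel as deep as the pocket runs right across along y, through the origin, open at both ends. Origin: underside, below where the micrometer's origin goes, axes alike. Fixed.
- indicator_tray: Printed tray, yellow black pocket, x -81 to +55, y -48 to +48 mm: eight-sided pocket 72 mm across, slots for stem (-x), cap (+x). Pocket floor 6 mm, top 18 mm above the bench; 7 mm play all round. A 36 mm wide finger channel as deep as the pocket runs right across along y, through the origin, open at both ends. Origin: underside, below where the indicator's origin goes, axes alike. Fixed.
- ring_tray: Printed tray, green black pocket, 84 x 84 mm: eight-sided pocket 64 mm across in its centre. Pocket floor 6 mm, top 18 mm above the bench; 7 mm play all round. A 36 mm wide finger channel as deep as the pocket runs right across along y, through the origin, open at both ends. Origin: underside, below where the ring's origin goes, axes alike. Fixed.
- square_tray: Printed tray, orange black pocket, x -49 to +59, y -24 to +89 mm: L-shaped pocket, stock along x, blade along +y at its +x end. Pocket floor 6 mm, top 18 mm above the bench; 7 mm play all round. A 36 mm wide finger channel as deep as the pocket runs right across along y, through the origin, open at both ends. Origin: underside, below where the square's origin goes, axes alike. Fixed.
- pulley: Turned brass pulley standing on the bench, 40 mm in diameter, 30 mm high with its hub. A part just measured, to be left where it is. Origin: centre of its underside.
- block: Machined aluminium block lying on the bench, 36 x 30 x 24 mm high, with a dark bore in its top. A part just measured, to be left where it is. Origin: centre of its underside.

How it is judged:
At the end, for the whole second after the job is handed in: Micrometer, dial indicator, ring gauge and square each lie in their own tray: within 13 mm of the pocket's place, down on the pocket floor (origin less than 9 mm above the tray's underside), level within 0.08 rad, turned as the pocket (within 0.25 rad; the ring in any turn), and at rest (horizontal distance between micrometer and micrometer_tray below 0.013 m and z of micrometer in the frame of micrometer_tray below 0.009 m and angle between each of micrometer, indicator, ring_gauge, square's own z axis and vertical below 0.08 rad and linear speed of each of micrometer, indicator, ring_gauge, square below 0.02 m/s and angle between the x axis of micrometer and the x axis of micrometer_tray, either way round below 0.25 rad and horizontal distance between indicator and indicator_tray below 0.013 m and z of indicator in the frame of indicator_tray below 0.009 m and angle between the x axis of indicator and the x axis of indicator_tray, either way round below 0.25 rad and horizontal distance between ring_gauge and ring_tray below 0.013 m and z of ring_gauge in the frame of ring_tray below 0.009 m and horizontal distance between square and square_tray below 0.013 m and z of square in the frame of square_tray below 0.009 m and angle between the x axis of square and the x axis of square_tray, either way round below 0.25 rad); the robot touches nothing.
It fails at once if the brass pulley or the aluminium block was shifted by more than 20 mm (distance of any of pulley, block from where it was at the start of the episode above 0.02 m).
It fails at once if an instrument was dropped or slammed into its tray (faster than 0.5 m/s just above its place) ((horizontal distance between micrometer and micrometer_tray below 0.03 m and z of micrometer in the frame of micrometer_tray below 0.03 m and linear speed of micrometer above 0.5 m/s) or (horizontal distance between indicator and indicator_tray below 0.03 m and z of indicator in the frame of indicator_tray below 0.03 m and linear speed of indicator above 0.5 m/s) or (horizontal distance between ring_gauge and ring_tray below 0.03 m and z of ring_gauge in the frame of ring_tray below 0.03 m and linear speed of ring_gauge above 0.5 m/s) or (horizontal distance between square and square_tray below 0.03 m and z of square in the frame of square_tray below 0.03 m and linear speed of square above 0.5 m/s)).
It also fails if it takes over 109 s, if anything falls off the work surface, if the arm or the gripper's body presses on something with over 40 N, if the wrist force passes 120 N, or if a joint passes its speed limit or range.

ROBOT

A 6-joint arm with a two-finger parallel gripper is mounted at the origin on the work surface. World frame = base frame: x ahead of the robot, y to its left, z up, the work surface at z = 0. Lengths are in m, angles in rad, forces in N, time in s.
With the tool pointing down it reaches from about 0.2 to 0.875 m from the base axis. Payload 3.4 kg.
Tool frame: the origin (TCP) lies midway between the tips of the shut fingers; the grasp point (between the pads) lies 19 mm behind it (hold_point_z is the distance from the TCP to the grasp point, in m); z points along the fingers, y is the line along which they close (so a half turn about z gives the same grasp; the last joint's range is limited). The gripper opens to 94 mm and grips with 3 to 60 N. Pads are 16 mm wide; open, the fingers measure 119 mm over their backs; the gripper's body (75 mm by 177 mm) begins 78 mm behind the grasp point.
Start: joints at [-1.394, 0.276, 1.505, -0, 1.361, -0.121], TCP at [0.169, -0.55, 0.205] pointing down, gripper open.
Joint ranges: [-2.89, 2.89], [-0.75, 2.08], [0.22, 2.7], [-1.18, 4.32], [0.11, 2.71], [-2.7, 2.7]. Speed limits (rad/s): [2.57, 2.57, 3.14, 3.14, 3.14, 3.14].

INTERFACE

Orientations are given as [roll, pitch, yaw] about the fixed x, y, z axes, in that order (R = Rz(yaw) Ry(pitch) Rx(roll)).
In Python, from station import * gives the robot as it stands.
- The arm moves only by the shell command python3 -m handwheel 'ROWS' [FORCE]. ROWS is text: rows parted by semicolons, each of 7 numbers parted by spaces: the turn, a rotation vector about the world's x, y, z in degrees, then the shift along the world's x, y, z in m, then the finger opening in m, from 0 to 0.094. In form: ax ay az x y z fingers; .... A call has 1 to 12 rows; each row is the pose to reach, as a shift and turn from the pose commanded when the call began; what a row does not reach only later rows make up. A row lasts 1/12 s, in which the tool goes at most 41.7 mm and 7.16 degrees, less where a joint would pass 70% of its speed; a pose out of reach is approached as far as the arm can. A call with a gripper value outside its range is refused whole. The fingers move at their own pace and stop on an object; FORCE is the grip in N (left out, the last holds). Time passes only in rows, so rows that repeat a pose let the fingers close. It gives the time, the measured TCP pose, the force, the opening and the grip force at its end, in the units of the state.
- get_state(): the state, without advancing time (a new reading comes with each control period).
- read_camera(name): name is "scene" or "top" or "wrist"; returns a dict with "color" (400x640x3 uint8, red, green, blue), "intrinsics" (3x3 intrinsics, pixels), "k1" (the pictures are not rectified: a ray, as slopes to the right and down, at radius r is drawn at 1 + k1 r^2 times it, then the intrinsics apply), "T" (4x4, takes a point from camera to world coordinates); the wrist camera has in their place "tool_from_camera" (4x4, takes a point from camera to tool coordinates, whose origin is the TCP and whose axes are the flange's). Camera axes: x right, y down, z forward; pixel columns grow to the right and rows downward; lengths in m; the calibration is good to about 2 mm. A picture is of the moment at which its call begins: read the wrist's pose just before it. There is no depth.
- finish_job(): hands the job in; it is judged then, once.
Trained networks look in the newest picture that a camera, given by its name, has taken for a name from the list of things; names that differ only in an ending like _2 or _b are one class to them, and where a whole thing is asked for, a point or a joint stands for the part that bears it (a point fixed in the world has none). Each returns a list of dicts, best first, with "confidence" (0 to 1); they miss things now and then, are a little off and sometimes report something else, mostly with a low value. They report only what shows in the picture. A call takes as long as a camera call.
- find_in(camera, target): "box" ([centre column, centre row, width, height] in pixels, round what is visible of it).
- cut_out(camera, target): "pixels" (400x640 bool, what is visible of it) and "box" ([centre column, centre row, width, height] in pixels, round what is visible of it).
- tip_of(camera, target): "location" ([column, row] in pixels: a listed point, or the origin of a listed thing).
The state is a dict: "time_s": time; "qpos": joint angles; "joint_velocities": joint speeds; "effort": joint torques, N m; "position": TCP position; "ee_rot": TCP orientation; "wrist_force": force on the tool from outside, world axes, zero at the start; "torque": the same for the moment, N m; "width": finger opening in m; "grasp_force": force on a finger pad.
Only numpy, scipy, OpenCV 4.12 (cv2) and the standard library are available. Lean on these libraries where they do the work, as an engineer would, in place of code of your own. Each camera call takes 0.05 s, during which the arm holds its last target. There are 200 camera calls.

## Working session

There is one attempt and no reset: what is moved stays moved. The work goes in short steps, Python scripts to look and compute and a shell command to move; the robot and the scene stay as the last step left them, time stands still between calls to the robot, and variables do not carry over. Pictures are saved under pics/ and viewed, at most 14 in all, crops included, and the job is handed in when it is done.

```bash
ls; mkdir -p pics
python3 - <<'E'
from station import *
import cv2
s=get_state(); print(s)
for c in ["top","scene"]:
    r=read_camera(c); cv2.imwrite(f"pics/{c}0.png",r["color"][:,:,::-1]); print(r["intrinsics"],r["k1"],r["T"])
E
```

```text
pics
{'time_s': 0.0, 'qpos': array([-1.39400212e+00,  2.76578837e-01,  1.50613639e+00, -4.36101657e-05,
        1.36069532e+00, -1.21002697e-01]), 'joint_velocities': array([0.00063155, 0.00194797, 0.00055568, 0.00165165, 0.00030199,
       0.00031984]), 'effort': array([-2.03634474e-03, -4.04586375e+01, -2.37226582e+01,  6.98958873e-02,
        3.46597913e-02, -1.53795345e-04]), 'position': array([ 0.16858829, -0.54912448,  0.20461267]), 'ee_rot': array([-3.13978290e+00, -1.77111154e-04,  2.97805875e-01]), 'wrist_force': array([-0.47449909, -0.37044014, -0.37057822]), 'torque': array([ 0.02650935, -0.00258901, -0.026592  ]), 'grasp_force': 0.0, 'width': 0.094127570112985}
[[402.88994719   0.         325.56952262]
 [  0.         402.88994719 204.90539418]
 [  0.           0.           1.        ]] -0.033109176687161186 [[ 0.01332592 -0.9889211   0.14784277  0.4036785 ]
 [-0.99971722 -0.01026459  0.02145034 -0.00908758]
 [-0.01969515 -0.1480868  -0.98877824  0.89381844]
 [ 0.          0.          0.          1.        ]]
[[364.68322435   0.         316.7619239 ]
 [  0.         364.68322435 198.08415865]
 [  0.           0.           1.        ]] -0.019208666007718977 [[ 0.5304589   0.60904106 -0.58964595  0.9386794 ]
 [ 0.84770435 -0.38379095  0.36619919 -0.26811064]
 [-0.00327043 -0.69409905 -0.71987208  0.59510691]
 [ 0.          0.          0.          1.        ]]
```

View pics/top0.png

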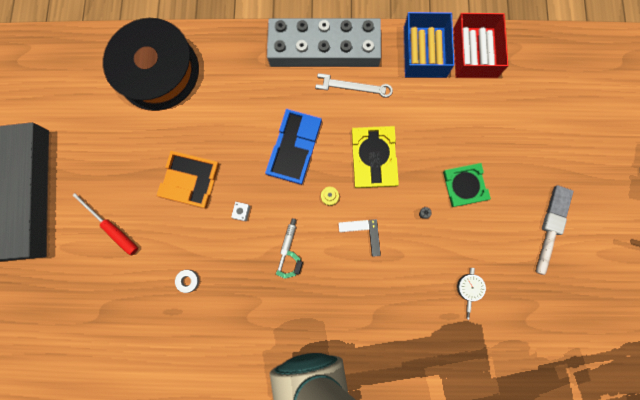

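```bash
cat > h.py <<'E'
import numpy as np, cv2
from station import *
from scipy.spatial.transform import Rotation as R
def campose(c, r, s=None):
    if c!="wrist": return r["T"]
    T=np.eye(4); T[:3,:3]=R.from_euler("xyz",s["ee_rot"]).as_matrix(); T[:3,3]=s["position"]
    return T@r["tool_from_camera"]
def to_world(px, z, r, T):
    "pixel(s) -> world points on the plane of height z"
    K=r["intrinsics"]; px=np.atleast_2d(px).astype(float)
    dist=np.array([r["k1"],0,0,0,0])
    n=cv2.undistortPoints(px[:,None],K,dist)[:,0]
    d=np.c_[n,np.ones(len(n))]@T[:3,:3].T
    return T[:3,3]+d*((z-T[2,3])/d[:,2])[:,None]
def to_px(P,r,T):
    Ti=np.linalg.inv(T)
    return cv2.projectPoints(np.atleast_2d(P).astype(float),cv2.Rodrigues(Ti[:3,:3])[0],Ti[:3,3],r["intrinsics"],np.array([r["k1"],0,0,0,0]))[0][:,0]
E
python3 - <<'E'
from h import *
r=read_camera("top");T=r["T"]
for n in "micrometer indicator ring_gauge square micrometer_tray indicator_tray ring_tray square_tray pulley block".split():
    c=cut_out("top",n); t=tip_of("top",n)
    print(n,[(round(x["confidence"],2),np.round(x["location"]),to_world(x["location"],0.,r,T).round(3)[0,:2]) for x in t[:2]],[(round(x["confidence"],2),np.round(x["box"])) for x in c[:2]])
    if c: np.save(f"m_{n}.npy",c[0]["pixels"])
E
```

```text
micrometer [(0.6, array([288., 246.]), array([0.444, 0.092]))] [(0.58, array([288., 249.,  27.,  57.]))]
indicator [(0.62, array([472., 285.]), array([ 0.364, -0.311]))] [(0.61, array([473., 291.,  24.,  41.])), (0.48, array([375., 157.,  44.,  66.]))]
ring_gauge [(0.62, array([187., 283.]), array([0.359, 0.314]))] [(0.63, array([188., 282.,  25.,  17.]))]
square [(0.61, array([376., 240.]), array([ 0.459, -0.101])), (0.4, array([190., 283.]), array([0.359, 0.307]))] [(0.65, array([360., 239.,  41.,  33.]))]
micrometer_tray [(0.69, array([470., 286.]), array([ 0.361, -0.306])), (0.62, array([288., 147.]), array([0.671, 0.097]))] [(0.65, array([293., 147.,  60.,  72.]))]
indicator_tray [(0.88, array([375., 152.]), array([ 0.662, -0.1  ])), (0.69, array([286., 143.]), array([0.681, 0.103]))] [(0.89, array([374., 157.,  40.,  63.])), (0.59, array([328., 197.,  14.,  21.]))]
ring_tray [(0.69, array([463., 189.]), array([ 0.578, -0.299]))] [(0.97, array([468., 186.,  46.,  45.]))]
square_tray [(0.9, array([200., 184.]), array([0.583, 0.297]))] [(0.96, array([188., 178.,  60.,  56.]))]
pulley [(0.75, array([329., 198.]), array([0.554, 0.004]))] [(0.68, array([329., 197.,  13.,  19.]))]
block [(0.56, array([243., 212.]), array([0.52 , 0.196])), (0.37, array([373., 150.]), array([ 0.665, -0.097]))] [(0.48, array([241., 211.,  21.,  20.]))]
```

The top view shows the four trays: orange (188,180), blue (294,147), yellow (375,157) and green (467,186). The instruments are the micrometer (289,250), square (365,237), ring (186,281) and indicator (472,290). The pulley is at (330,196) and the block at (241,211). Next I'll zoom in with the mask contours drawn.

Run:
```python
from h import *
r=read_camera("top"); im=cv2.resize(r["color"][:,:,::-1],None,fx=4,fy=4,interpolation=cv2.INTER_CUBIC)
for n in "micrometer indicator ring_gauge square micrometer_tray indicator_tray ring_tray square_tray".split():
    m=cv2.resize(np.load(f"m_{n}.npy").astype(np.uint8),None,fx=4,fy=4,interpolation=0)
    cv2.drawContours(im,cv2.findContours(m,0,1)[0],-1,(255,0,255),1)
cr=lambda x,y,w,h: im[4*y:4*(y+h),4*x:4*(x+w)]
a=np.hstack([cr(150,105,100,150-10),cr(262,105,96,70+70)]); 
cv2.imwrite("pics/c1.png",np.hstack([cr(152,146,70,66),cr(260,105,130,66)]))
o=np.hstack([cr(262,215,50,70),cr(335,215,50,70),cr(165,255,40,70),cr(450,255,50,70)])
t=np.hstack([cr(152,146,70,66),cr(260,105,70,84)[:264],cr(345,120,60,84)[:264]])
w=800; f=lambda a: cv2.copyMakeBorder(a[:,:w],0,0,0,max(0,w-a.shape[1]),0)
cv2.imwrite("pics/c1.png",np.vstack([f(t),f(o)]))
```

```text
(no output)
```

View pics/c1.png

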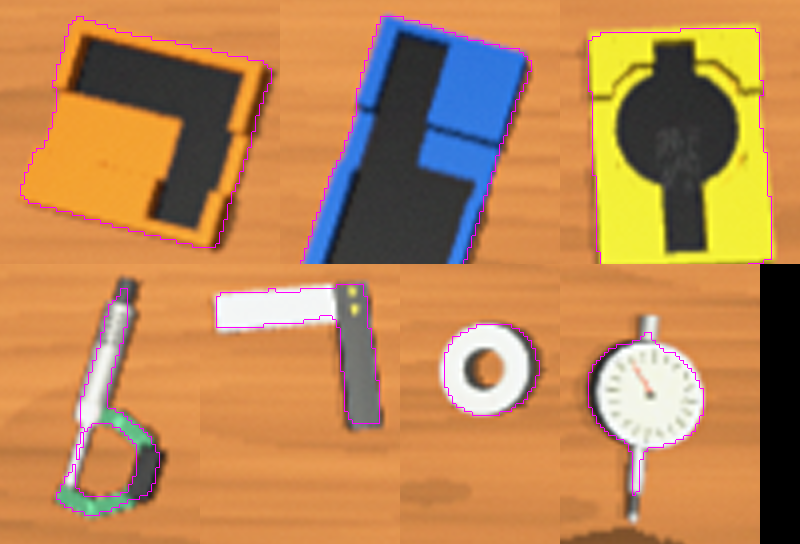

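The tray masks follow the tray outlines well. In the picture +x points up for the orange (yaw ≈ -0.2), blue (≈ -0.35) and yellow trays. Next I'll fit the models to the silhouettes.

```bash
cat > fit.py <<'E'
from h import *
from scipy.optimize import minimize
def box(x0,x1,y0,y1,z0,z1): return np.array([[x,y,z] for x in(x0,x1) for y in(y0,y1) for z in(z0,z1)])/1e3
def disc(rad,z0,z1): 
    a=np.linspace(0,2*np.pi,32,0); return np.array([[rad*np.cos(t),rad*np.sin(t),z] for t in a for z in(z0,z1)])/1e3
MOD=dict(micrometer_tray=[box(-85,73,-59,26,0,18)],indicator_tray=[box(-81,55,-48,48,0,18)],ring_tray=[box(-42,42,-42,42,0,18)],square_tray=[box(-49,59,-24,89,0,18)],
 indicator=[disc(28.5,0,22),box(-68,0,-4,4,7,15),box(0,42,-4,4,7,15)],ring_gauge=[disc(25,0,16)],square=[box(-35,45,-9,9,0,16),box(25,45,0,75,6.5,9.5)],
 micrometer=[box(-3,60,-7,7,2,15)])
S=4
def render(parts,p,r,T,shape):
    x,y,a=p; c,s=np.cos(a),np.sin(a); m=np.zeros((shape[0]*S,shape[1]*S),np.uint8)
    for P in parts:
        W=np.c_[x+c*P[:,0]-s*P[:,1],y+s*P[:,0]+c*P[:,1],P[:,2]]
        h=cv2.convexHull(to_px(W,r,T).astype(np.float32))
        cv2.fillConvexPoly(m,np.round((h+.5)*S*16).astype(np.int32),1,shift=4)
    return m
def fit(name,mask,p0,r,T):
    M=cv2.resize(mask.astype(np.float32),None,fx=S,fy=S)>.5
    def cost(p):
        m=render(MOD[name],p,r,T,mask.shape)>0
        return 1-(m&M).sum()/(m|M).sum()
    best=None
    for k in range(2):
        q=p0 if best is None else best.x
        best=minimize(cost,q,method="Nelder-Mead",options=dict(initial_simplex=np.array([q]+[np.add(q,d) for d in([.012,0,0],[0,.012,0],[0,0,.15])]),xatol=2e-4,fatol=1e-4))
    return best.x,1-best.fun
def objmask(img,near):
    hsv=cv2.cvtColor(img,cv2.COLOR_RGB2HSV); m=((hsv[...,1]<100)|((hsv[...,0]>35)&(hsv[...,0]<110))).astype(np.uint8)
    n,l,st,ce=cv2.connectedComponentsWithStats(m)
    i=l[cv2.dilate(near.astype(np.uint8),np.ones((3,3)))>0]; i=i[i>0]
    return l==np.bincount(i).argmax()
E
python3 - <<'E'
from fit import *
r=read_camera("top");T=r["T"]
I=dict(micrometer_tray=(.671,.097,-.35),indicator_tray=(.662,-.1,0),ring_tray=(.578,-.299,.1),square_tray=(.583,.297,-.2),indicator=(.364,-.311,0.1),ring_gauge=(.359,.314,0),square=(.459,-.101,.1),micrometer=(.444,.092,-.2))
for n,p in I.items():
    m=np.load(f"m_{n}.npy")
    if "tray" not in n: m=objmask(r["color"],m)
    print(n,*[np.round(v,4) for v in fit(n,m,p,r,T)],m.sum())
E
```

```text
micrometer_tray [ 0.6815  0.0999 -0.2801] 0.9716 2690
indicator_tray [ 0.6604 -0.0973  0.0476] 0.9657 2573
ring_tray [ 0.5846 -0.3027  0.2219] 0.9323 1448
square_tray [ 0.5801  0.2927 -0.2318] 0.9615 2450
indicator [ 0.3608 -0.3036 -0.1214] 0.8906 709
ring_gauge [0.3653 0.3127 0.0873] 0.8242 394
square [ 0.4606 -0.0968  0.1063] 0.8975 599
micrometer [ 0.433   0.0996 -0.26  ] 0.3776 564
```

```bash
python3 -m handwheel '0 0 -24 .192 .245 0 .094;0 0 -24 .192 .245 0 .094;0 0 -24 .192 .245 0 .094;0 0 -24 .192 .245 0 .094;0 0 -24 .192 .245 0 .094;0 0 -24 .192 .245 0 .094;0 0 -24 .192 .245 0 .094;0 0 -24 .192 .245 0 .094;0 0 -24 .192 .245 0 .094;0 0 -24 .192 .245 0 .094;0 0 -24 .192 .245 0 .094' 40
cat > wlook.py <<'E'
import sys
from fit import *
def look(name,p0,fn=None):
    s=get_state(); r=read_camera("wrist"); T=campose("wrist",r,s)
    print("tcp",s["position"].round(4),s["ee_rot"].round(4),"cam",T[:3,3].round(3))
    c=cut_out("wrist",name); print([(round(x["confidence"],2),np.round(x["box"])) for x in c])
    im=r["color"][:,:,::-1].copy()
    if c:
        m=c[0]["pixels"]
        if "tray" not in name: m=objmask(r["color"],m)
        p,q=fit(name,m,p0,r,T); print(name,p.round(4),round(q,3),m.sum(),"shift",(p[:2]-s["position"][:2]).round(4),"deg",np.degrees(p[2]-s["ee_rot"][2]).round(1))
        k=render(MOD[name],p,r,T,m.shape); k=cv2.resize(k,(640,400),interpolation=0)
        cv2.drawContours(im,cv2.findContours(k,0,1)[0],-1,(255,0,255),1)
        cv2.drawContours(im,cv2.findContours(m.astype(np.uint8),0,1)[0],-1,(0,255,255),1)
    if fn: cv2.imwrite(f"pics/{fn}.png",im)
if __name__=="__main__": look(sys.argv[1],[float(v) for v in sys.argv[2:5]],sys.argv[5])
E
python3 wlook.py indicator .361 -.304 -.12 w1
```

```text
time_s: 2.17
position: [0.3604, -0.3055, 0.2056]
ee_rot: [3.14, 0.0, -0.121]
wrist_force: [0.6, -0.6, -0.0]
width: 0.0937
grasp_force: 0.0
tcp [ 0.3604 -0.3055  0.2056] [ 3.1404e+00  3.0000e-04 -1.2090e-01] cam [ 0.434 -0.315  0.385]
[(0.6, array([318., 183.,  54.,  93.]))]
indicator [ 0.3617 -0.3025 -0.122 ] 0.923 2460 shift [0.0013 0.003 ] deg -0.1
```

View pics/w1.png

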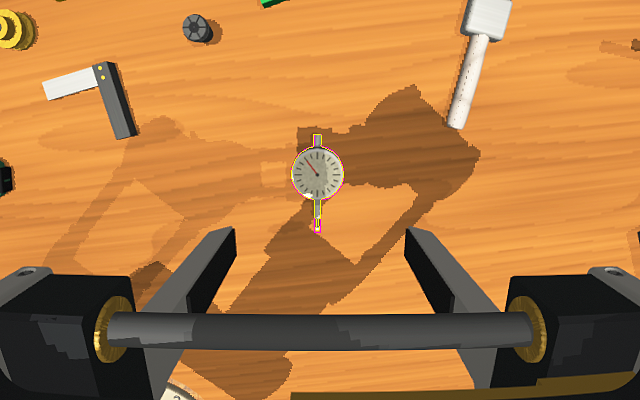

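The wrist view shows the dial indicator at (317,175), with the fitted outline on it. It lies between the fingers and agrees with the top-camera fit. I'll descend and grip.

```bash
python3 -m handwheel '0 0 0 .001 .002 -.04 .094;0 0 0 .001 .002 -.08 .094;0 0 0 .001 .002 -.12 .094;0 0 0 .001 .002 -.15 .094;0 0 0 .001 .002 -.175 .094;0 0 0 .001 .002 -.19 .094;0 0 0 .001 .002 -.20 .094;0 0 0 .001 .002 -.20 .094;0 0 0 .001 .002 -.20 .04;0 0 0 .001 .002 -.20 .04;0 0 0 .001 .002 -.20 .04;0 0 0 .001 .002 -.20 .04' 30
python3 -m handwheel '0 0 0 0 0 0 .04;0 0 0 0 0 0 .04;0 0 0 0 0 0 .04;0 0 0 0 0 .01 .04;0 0 0 0 0 .03 .04;0 0 0 0 0 .06 .04;0 0 0 0 0 .09 .04;0 0 0 0 0 .09 .04'
```

```text
time_s: 3.27
position: [0.3621, -0.3035, 0.0064]
ee_rot: [3.14, -0.002, -0.121]
wrist_force: [-0.1, 0.1, 0.2]
width: 0.0708
grasp_force: 0.0
time_s: 3.93
position: [0.3645, -0.3055, 0.1002]
ee_rot: [3.135, -0.008, -0.121]
wrist_force: [0.7, -0.8, -0.7]
width: 0.0563
grasp_force: 30.0
```

```bash
python3 -m handwheel '0 0 3 .035 .024 0 .04;0 0 9.7 .07 .048 0 .04;0 0 9.7 .105 .072 0 .04;0 0 9.7 .14 .096 0 .04;0 0 9.7 .175 .12 0 .04;0 0 9.7 .21 .145 0 .04;0 0 9.7 .245 .17 0 .04;0 0 9.7 .275 .19 0 .04;0 0 9.7 .29 .2 0 .04;0 0 9.7 .298 .206 0 .04;0 0 9.7 .298 .206 0 .04;0 0 9.7 .298 .206 0 .04'
python3 wlook.py indicator_tray .6604 -.0973 .0476 w2
```

```text
time_s: 4.93
position: [0.6581, -0.0969, 0.0942]
ee_rot: [3.142, 0.003, 0.049]
wrist_force: [-0.8, 0.2, -1.6]
width: 0.0561
grasp_force: 30.0
tcp [ 0.6581 -0.0969  0.0942] [3.1416 0.0035 0.0488] cam [ 0.733 -0.094  0.274]
[(0.81, array([321., 210., 127., 174.]))]
indicator_tray [ 0.6603 -0.0968  0.0537] 0.491 10291 shift [0.0022 0.0001] deg 0.3
```

View pics/w2.png

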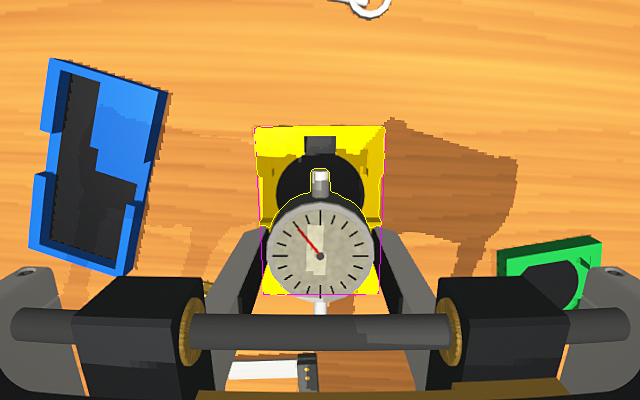

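The wrist view shows the held indicator aligned over the yellow tray at (320,210). Its cap at (320,180) lines up with the pocket slot at (320,145). I'll lower it.

```bash
python3 -m handwheel '0 0 0 .001 0 -.02 .04;0 0 0 .001 0 -.04 .04;0 0 0 .001 0 -.055 .04;0 0 0 .001 0 -.065 .04;0 0 0 .001 0 -.073 .04;0 0 0 .001 0 -.078 .04;0 0 0 .001 0 -.082 .04;0 0 0 .001 0 -.082 .04;0 0 0 .001 0 -.082 .04;0 0 0 .001 0 -.082 .065;0 0 0 .001 0 -.082 .075;0 0 0 .001 0 -.082 .075'
python3 -m handwheel '0 0 0 0 0 0 .075;0 0 0 0 0 0 .075;0 0 0 0 0 .02 .075;0 0 0 0 0 .06 .075;0 0 0 0 0 .1 .08;0 0 0 0 0 .1 .094;0 0 0 0 0 .1 .094'
python3 - <<'E'
from h import *
r=read_camera("top"); im=r["color"][:,:,::-1][100:300,140:500]; cv2.imwrite("pics/t1.png",cv2.resize(im,None,fx=2.2,fy=2.2,interpolation=2))
E
```

```text
time_s: 6.03
position: [0.6615, -0.0968, 0.0145]
ee_rot: [3.141, -0.002, 0.048]
wrist_force: [-0.1, -0.9, -0.3]
width: 0.0729
grasp_force: 0.0
time_s: 6.62
position: [0.6629, -0.0972, 0.117]
ee_rot: [3.139, -0.007, 0.048]
wrist_force: [-0.3, 0.2, -0.2]
width: 0.0897
grasp_force: 0.0
```

```bash
python3 -m handwheel '0 0 3.4 -.03 0 .03 .094;0 0 3.4 -.06 0 .05 .094;0 0 3.4 -.1 0 .07 .094;0 0 3.4 -.14 0 .09 .094;0 0 3.4 -.17 0 .09 .094;0 0 3.4 -.19 0 .09 .094;0 0 3.4 -.2 0 .09 .094;0 0 3.4 -.2 0 .09 .094;0 0 3.4 -.2 0 .09 .094'
python3 wlook.py square .4606 -.0968 .1063 w3
```

```text
time_s: 7.42
position: [0.4611, -0.0967, 0.2027]
ee_rot: [-3.141, 0.0, 0.107]
wrist_force: [0.1, 0.4, 0.3]
width: 0.0939
grasp_force: 0.0
tcp [ 0.4611 -0.0967  0.2027] [-3.1412e+00  2.0000e-04  1.0710e-01] cam [ 0.535 -0.089  0.382]
[(0.85, array([291., 169.,  76.,  73.])), (0.27, array([528.,  79.,  87.,  91.]))]
square [ 0.4609 -0.0961  0.1008] 0.938 2401 shift [-0.0002  0.0006] deg -0.4
```

View pics/w3.png

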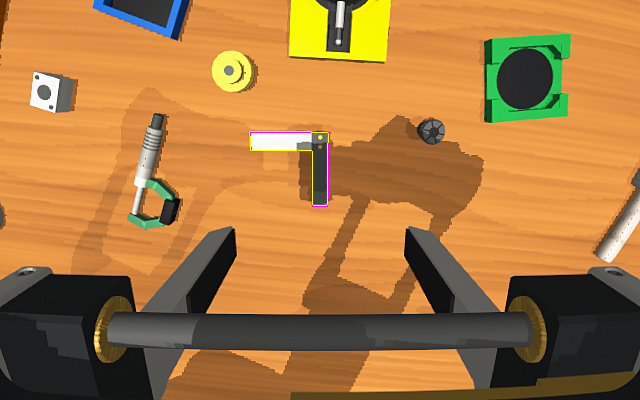

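The square's outline fits at (290,165), and the indicator's stem sits in the yellow slot at (340,25). I'll grip the square.

```bash
python3 -m handwheel '0 0 -.3 0 0 -.04 .094;0 0 -.3 0 0 -.08 .08;0 0 -.3 0 0 -.12 .06;0 0 -.3 0 0 -.15 .05;0 0 -.3 0 0 -.175 .04;0 0 -.3 0 0 -.19 .04;0 0 -.3 0 0 -.198 .04;0 0 -.3 0 0 -.198 .04;0 0 -.3 0 0 -.198 .005;0 0 -.3 0 0 -.198 .005;0 0 -.3 0 0 -.198 .005;0 0 -.3 0 0 -.198 .005' 50
python3 -m handwheel '0 0 0 0 0 0 .005;0 0 0 0 0 0 .005;0 0 0 0 0 0 .005;0 0 0 0 0 0 .005;0 0 0 0 0 .01 .005;0 0 0 0 0 .03 .005;0 0 0 0 0 .06 .005;0 0 0 0 0 .09 .005;0 0 0 0 0 .11 .005;0 0 0 0 0 .11 .005'
```

```text
time_s: 8.52
position: [0.4617, -0.097, 0.0065]
ee_rot: [3.14, -0.002, 0.102]
wrist_force: [0.7, -0.2, 0.1]
width: 0.0242
grasp_force: 0.0
time_s: 9.35
position: [0.4636, -0.0978, 0.1193]
ee_rot: [3.138, -0.008, 0.102]
wrist_force: [0.7, -0.2, -1.7]
width: 0.0172
grasp_force: 50.0
```

```bash
python3 -m handwheel '0 0 -5 .01 .03 0 .005;0 0 -10 .02 .07 0 .005;0 0 -15 .033 .108 0 .005;0 0 -19 .045 .146 0 .005;0 0 -19 .057 .185 0 .005;0 0 -19 .068 .224 0 .005;0 0 -19 .08 .263 0 .005;0 0 -19 .092 .3 0 .005;0 0 -19 .103 .335 0 .005;0 0 -19 .112 .365 0 .005;0 0 -19 .117 .383 0 .005;0 0 -19 .119 .389 0 .005'
python3 -m handwheel '0 0 0 0 0 0 .005;0 0 0 0 0 0 .005'
python3 wlook.py square_tray .580 .2927 -.2318 w4
```

```text
time_s: 10.35
position: [0.5793, 0.2952, 0.1129]
ee_rot: [3.141, 0.002, -0.227]
wrist_force: [0.4, -0.7, -1.8]
width: 0.0171
grasp_force: 50.0
time_s: 10.52
position: [0.5786, 0.2911, 0.114]
ee_rot: [3.139, 0.002, -0.229]
wrist_force: [0.1, -0.7, -2.4]
width: 0.0174
grasp_force: 50.0
tcp [0.5786 0.2911 0.114 ] [ 3.1388e+00  2.4000e-03 -2.2910e-01] cam [0.652 0.274 0.293]
[(0.59, array([277., 186., 142., 127.]))]
square_tray [ 0.5804  0.2937 -0.2336] 0.575 10301 shift [0.0019 0.0026] deg -0.3
```

View pics/w4.png

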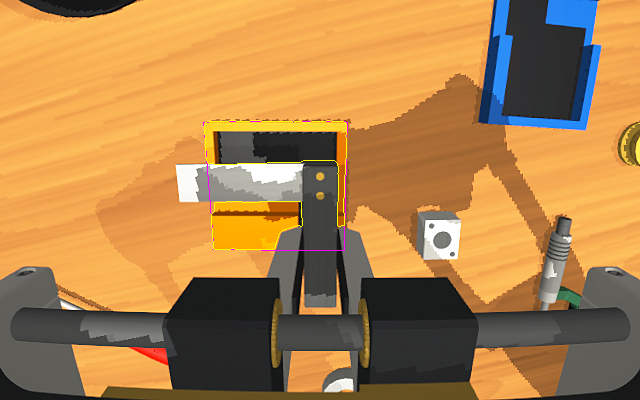

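The square is held level over the orange tray. Its blade and stock are parallel to the pocket edges at (277,186). I'll lower it.

```bash
python3 -m handwheel '0 0 0 .001 .001 -.03 .005;0 0 0 .001 .001 -.055 .005;0 0 0 .001 .001 -.075 .005;0 0 0 .001 .001 -.087 .005;0 0 0 .001 .001 -.095 .005;0 0 0 .001 .001 -.1 .005;0 0 0 .001 .001 -.103 .005;0 0 0 .001 .001 -.103 .005;0 0 0 .001 .001 -.103 .005;0 0 0 .001 .001 -.103 .025;0 0 0 .001 .001 -.103 .04;0 0 0 .001 .001 -.103 .04'
python3 -m handwheel '0 0 0 0 0 0 .04;0 0 0 0 0 0 .04;0 0 0 0 0 0.02 .04;0 0 0 0 0 .06 .05;0 0 0 0 0 .1 .07;0 0 0 0 0 .13 .094;0 0 0 0 0 .15 .094;0 0 0 0 0 .15 .094'
```

```text
time_s: 11.62
position: [0.5814, 0.2936, 0.0134]
ee_rot: [-3.141, -0.002, -0.229]
wrist_force: [-0.4, 0.6, 0.5]
width: 0.0343
grasp_force: 0.0
time_s: 12.28
position: [0.5838, 0.2945, 0.1685]
ee_rot: [-3.136, -0.009, -0.229]
wrist_force: [0.5, -0.6, -0.6]
width: 0.07
grasp_force: 0.0
```

```bash
python3 -m handwheel '0 0 6.5 -.04 .004 .03 .094;0 0 13 -.08 .008 .03 .094;0 0 19.5 -.12 .012 .03 .094;0 0 25.7 -.155 .015 .03 .094;0 0 25.7 -.18 .017 .03 .094;0 0 25.7 -.2 .018 .03 .094;0 0 25.7 -.212 .019 .03 .094;0 0 25.7 -.216 .019 .03 .094;0 0 25.7 -.216 .019 .03 .094;0 0 25.7 -.216 .019 .03 .094'
python3 wlook.py ring_gauge .3653 .3127 0 w5
```

```text
time_s: 13.12
position: [0.3658, 0.3124, 0.1922]
ee_rot: [3.141, -0.001, 0.219]
wrist_force: [0.4, -0.2, 0.6]
width: 0.0941
grasp_force: 0.0
tcp [0.3658 0.3124 0.1922] [ 3.1412e+00 -7.0000e-04  2.1910e-01] cam [0.438 0.328 0.372]
[(0.58, array([317., 173.,  44.,  45.]))]
ring_gauge [0.3662 0.3129 0.1056] 0.812 1502 shift [0.0004 0.0005] deg -6.5
```

View pics/w5.png

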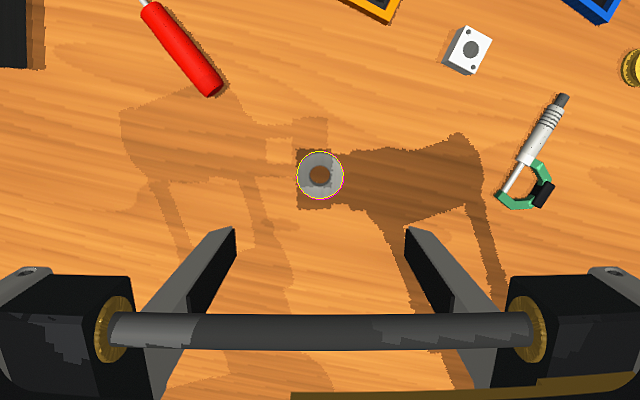

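The ring is centred at (319,175) and the fit lies on it. I'll grip it.

```bash
python3 -m handwheel '0 0 0 .001 0 -.04 .094;0 0 0 .001 0 -.08 .09;0 0 0 .001 0 -.12 .08;0 0 0 .001 0 -.15 .07;0 0 0 .001 0 -.17 .07;0 0 0 .001 0 -.18 .07;0 0 0 .001 0 -.187 .07;0 0 0 .001 0 -.187 .07;0 0 0 .001 0 -.187 .035;0 0 0 .001 0 -.187 .035;0 0 0 .001 0 -.187 .035;0 0 0 .001 0 -.187 .035' 50
python3 -m handwheel '0 0 0 0 0 0 .035;0 0 0 0 0 0 .035;0 0 0 0 0 .01 .035;0 0 0 0 0 .03 .035;0 0 0 0 0 .06 .035;0 0 0 0 0 .09 .035;0 0 0 0 0 .11 .035;0 0 0 0 0 .11 .035'
```

```text
time_s: 14.22
position: [0.3666, 0.3128, 0.0065]
ee_rot: [-3.141, -0.002, 0.219]
wrist_force: [1.0, 0.2, 0.8]
width: 0.049
grasp_force: 50.0
time_s: 14.88
position: [0.368, 0.3138, 0.1192]
ee_rot: [-3.139, -0.008, 0.219]
wrist_force: [0.9, 0.6, -2.5]
width: 0.049
grasp_force: 50.0
```

```bash
python3 -m handwheel '0 0 0 .007 -.02 0 .035;0 0 0 .02 -.055 0 .035;0 0 0 .033 -.093 0 .035;0 0 0 .046 -.13 0 .035;0 0 0 .06 -.168 0 .035;0 0 0 .073 -.206 0 .035;0 0 0 .087 -.244 0 .035;0 0 0 .1 -.282 0 .035;0 0 0 .114 -.32 0 .035;0 0 0 .127 -.358 0 .035;0 0 0 .141 -.396 0 .035;0 0 0 .154 -.434 0 .035'
python3 -m handwheel '0 0 0 .013 -.037 0 .035;0 0 0 .026 -.073 0 .035;0 0 0 .039 -.11 0 .035;0 0 0 .05 -.14 0 .035;0 0 0 .059 -.165 0 .035;0 0 0 .063 -.177 0 .035;0 0 0 .065 -.181 0 .035;0 0 0 .065 -.181 0 .035;0 0 0 .065 -.181 0 .035'
python3 wlook.py ring_tray .5846 -.3027 .22 w6
```

```text
time_s: 15.88
position: [0.5187, -0.1233, 0.1134]
ee_rot: [-3.14, 0.003, 0.219]
wrist_force: [1.1, 0.1, -2.2]
width: 0.0492
grasp_force: 50.0
time_s: 16.63
position: [0.5837, -0.3008, 0.1145]
ee_rot: [-3.139, 0.002, 0.22]
wrist_force: [-0.2, 0.6, -2.6]
width: 0.0486
grasp_force: 50.0
tcp [ 0.5837 -0.3008  0.1145] [-3.1387e+00  1.7000e-03  2.1980e-01] cam [ 0.657 -0.285  0.294]
[]
```

View pics/w6.png

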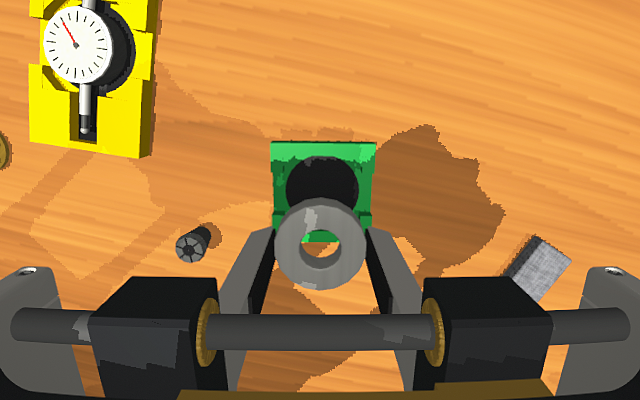

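The ring is held at (320,245), over the green tray at (323,190). The indicator sits in its pocket at (78,45). I'll check the tray centre from its far corners at (271,143) and (377,143).

Run:
```python
from fit import *
s=get_state(); r=read_camera("wrist"); T=campose("wrist",r,s)
hsv=cv2.cvtColor(r["color"],cv2.COLOR_RGB2HSV); g=((hsv[...,0]>50)&(hsv[...,0]<75)&(hsv[...,1]>120)).astype(np.uint8)
x,y,w,h=cv2.boundingRect(np.argwhere(g)[:,::-1].astype(np.int32)); print(x,y,w,h)
a=.22; c,sn=np.cos(a),np.sin(a)
P=[[.5846+c*u-sn*v,-.3027+sn*u+c*v,.018] for u,v in((.042,.042),(.042,-.042))]
print(to_px(P,r,T).round(1), np.array(P).round(4))
row=np.where(g[148])[0]; print("row148",row.min(),row.max())
print(to_world([[row.min(),y],[row.max()+1,y]],.018,r,T).round(4))
```

```text
270 141 248 145
[[269.9 144.6]
 [375.4 144.7]] [[ 0.6164 -0.2525  0.018 ]
 [ 0.6348 -0.3345  0.018 ]]
row148 271 374
[[ 0.6195 -0.2529  0.018 ]
 [ 0.6375 -0.3335  0.018 ]]
```

```bash
python3 -m handwheel '0 0 0 .001 -.001 -.03 .035;0 0 0 .001 -.001 -.055 .035;0 0 0 .001 -.001 -.075 .035;0 0 0 .001 -.001 -.087 .035;0 0 0 .001 -.001 -.095 .035;0 0 0 .001 -.001 -.1 .035;0 0 0 .001 -.001 -.103 .035;0 0 0 .001 -.001 -.103 .035;0 0 0 .001 -.001 -.103 .035;0 0 0 .001 -.001 -.103 .055;0 0 0 .001 -.001 -.103 .07;0 0 0 .001 -.001 -.103 .07'
python3 -m handwheel '0 0 0 0 0 0 .07;0 0 0 0 0 0 .07;0 0 0 0 0 .02 .07;0 0 0 0 0 .06 .07;0 0 0 0 0 .1 .08;0 0 0 -.02 .03 .13 .094;0 0 0 -.035 .065 .15 .094;0 0 0 -.05 .1 .18 .094;0 0 0 -.05 .1 .18 .094'
python3 - <<'E'
from h import *
r=read_camera("top");T=r["T"]
print(to_world([[284.5,251.5],[294.5,219]],.0085,r,T).round(4))
E
```

```text
time_s: 17.78
position: [0.5864, -0.3042, 0.0136]
ee_rot: [3.14, -0.001, 0.219]
wrist_force: [0.1, -0.5, 0.0]
width: 0.0647
grasp_force: 0.0
time_s: 18.53
position: [0.535, -0.2006, 0.1967]
ee_rot: [3.141, -0.004, 0.221]
wrist_force: [-0.3, 0.2, -0.8]
width: 0.094
grasp_force: 0.0
[[0.4319 0.0987 0.0085]
 [0.5038 0.0785 0.0085]]
```

```bash
python3 -m handwheel '0 0 -7 -.012 .04 0 .094;0 0 -14 -.024 .08 0 .094;0 0 -21 -.036 .12 0 .094;0 0 -28 -.048 .16 0 .094;0 0 -28.3 -.06 .2 0 .094;0 0 -28.3 -.07 .235 0 .094;0 0 -28.3 -.08 .265 0 .094;0 0 -28.3 -.087 .29 0 .094;0 0 -28.3 -.09 .298 0 .094;0 0 -28.3 -.09 .298 0 .094;0 0 -28.3 -.09 .298 0 .094'
python3 - <<'E'
from fit import *
s=get_state(); r=read_camera("wrist"); T=campose("wrist",r,s); print(s["position"],s["ee_rot"])
im=r["color"][:,:,::-1]; cv2.imwrite("pics/w7.png",cv2.resize(im[80:260,220:420],None,fx=3,fy=3,interpolation=2)); np.savez("w7.npz",T=T)
print([(round(x["confidence"],2),x["location"]) for x in tip_of("wrist","micrometer")])
for u in np.arange(-70,61,10): pass
P=[[.446+np.cos(-.274)*u,.095+np.sin(-.274)*u,.0085] for u in (-.06,-.01,0,.06)]; print(to_px(P,r,T).round(1))
E
```

```text
time_s: 19.5
position: [0.4464, 0.0935, 0.192]
ee_rot: [3.14, -0.0, -0.274]
wrist_force: [-0.6, -0.4, -1.1]
width: 0.094
grasp_force: 0.0
[0.44643785 0.09346626 0.19201587] [ 3.14019901e+00 -3.52154336e-04 -2.73870617e-01]
[(0.95, [314.2, 173.7])]
[[318.4 228.7]
 [318.3 184.8]
 [318.3 175.7]
 [318.2 118.3]]
```

View pics/w7.png

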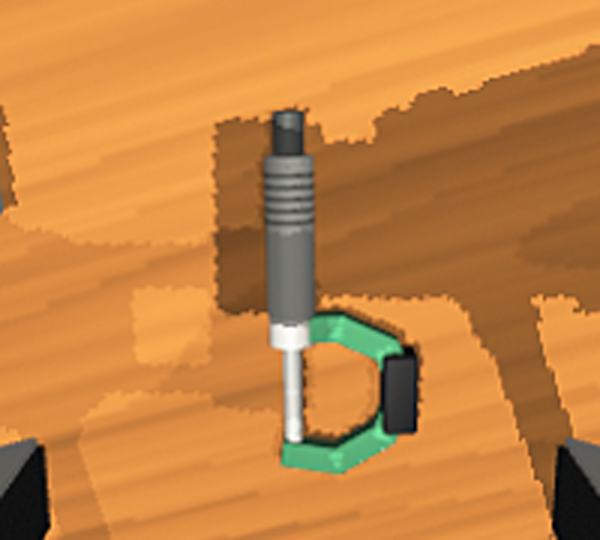

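The micrometer's thimble axis runs from (316,117) to (318,227). The frame starts just below the grip spot at (317,174). I'll grip 2 mm towards the ratchet to clear the frame.

```bash
python3 -m handwheel '0 0 1 .004 .001 -.04 .08;0 0 1 .004 .001 -.08 .06;0 0 1 .004 .001 -.12 .05;0 0 1 .004 .001 -.15 .04;0 0 1 .004 .001 -.17 .04;0 0 1 .004 .001 -.18 .04;0 0 1 .004 .001 -.187 .04;0 0 1 .004 .001 -.187 .04;0 0 1 .004 .001 -.187 .005;0 0 1 .004 .001 -.187 .005;0 0 1 .004 .001 -.187 .005;0 0 1 .004 .001 -.187 .005' 50
python3 -m handwheel '0 0 0 0 0 0 .005;0 0 0 0 0 0 .005;0 0 0 0 0 0 .005;0 0 0 0 0 0 .005;0 0 0 0 0 0.01 .005;0 0 0 0 0 .03 .005;0 0 0 0 0 .06 .005;0 0 0 0 0 .09 .005;0 0 0 0 0 .11 .005;0 0 0 0 0 .11 .005'
```

```text
time_s: 20.6
position: [0.4506, 0.0953, 0.0064]
ee_rot: [-3.141, -0.002, -0.257]
wrist_force: [1.1, 2.1, 0.8]
width: 0.0177
grasp_force: 0.6
time_s: 21.43
position: [0.4525, 0.0956, 0.1191]
ee_rot: [-3.139, -0.008, -0.257]
wrist_force: [0.9, -0.0, -1.1]
width: 0.0157
grasp_force: 50.0
```

```bash
python3 -m handwheel '0 0 -1.3 .03 0 0 .005;0 0 -1.3 .065 .001 0 .005;0 0 -1.3 .1 .002 0 .005;0 0 -1.3 .135 .003 0 .005;0 0 -1.3 .17 .003 0 .005;0 0 -1.3 .2 .004 0 .005;0 0 -1.3 .22 .004 0 .005;0 0 -1.3 .229 .004 0 .005;0 0 -1.3 .233 .004 0 .005;0 0 -1.3 .233 .004 0 .005;0 0 -1.3 .233 .004 0 .005'
python3 wlook.py micrometer_tray .6815 .0999 -.2801 w8
```

```text
time_s: 22.35
position: [0.6808, 0.0993, 0.1146]
ee_rot: [3.141, 0.003, -0.28]
wrist_force: [-0.8, -0.3, -2.8]
width: 0.0157
grasp_force: 50.0
tcp [0.6808 0.0993 0.1146] [ 3.1406e+00  2.9000e-03 -2.7980e-01] cam [0.753 0.078 0.294]
[(0.73, array([341., 196., 115., 181.]))]
micrometer_tray [ 0.6821  0.0996 -0.2702] 0.604 11568 shift [0.0013 0.0002] deg 0.5
```

View pics/w8.png

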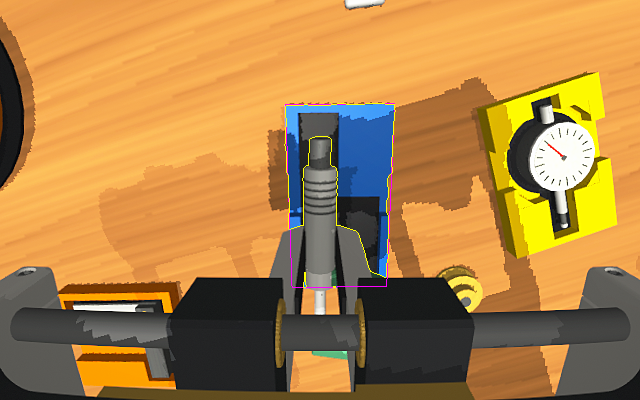

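The micrometer is aligned over the blue tray: the ratchet at (320,150) lies along the slot at (318,125). I'll lower it.

```bash
python3 -m handwheel '0 0 0 0 0 -.03 .005;0 0 0 0 0 -.055 .005;0 0 0 0 0 -.075 .005;0 0 0 0 0 -.087 .005;0 0 0 0 0 -.095 .005;0 0 0 0 0 -.1 .005;0 0 0 0 0 -.103 .005;0 0 0 0 0 -.103 .005;0 0 0 0 0 -.103 .005;0 0 0 0 0 -.103 .02;0 0 0 0 0 -.103 .035;0 0 0 0 0 -.103 .035'
python3 -m handwheel '0 0 0 0 0 0 .035;0 0 0 0 0 0 .035;0 0 0 0 0 .02 .035;0 0 0 0 0 .06 .035;0 0 0 0 0 .1 .035;0 0 0 -.04 0 .13 .05;0 0 0 -.08 0 .15 .05;0 0 0 -.12 0 .18 .05;0 0 0 -.16 0 .18 .05;0 0 0 -.2 0 .2 .05;0 0 0 -.24 0 .2 .05;0 0 0 -.28 0 .2 .05'
python3 - <<'E'
from fit import *
r=read_camera("top");T=r["T"]; im=cv2.resize(r["color"][:,:,::-1],None,fx=4,fy=4,interpolation=2)
cr=lambda x,y,w,h: im[4*y:4*(y+h),4*x:4*(x+w)]
cv2.imwrite("pics/t9.png",np.vstack([np.hstack([cr(155,146,66,70),cr(262,105,66,70)]),np.hstack([cr(345,122,66,70),cr(437,155,66,70)])]))
r2=read_camera("scene"); cv2.imwrite("pics/s9.png",r2["color"][:,:,::-1])
for n,p in dict(indicator=(.66,-.097,.05),ring_gauge=(.586,-.303,0),square=(.580,.293,-.23),micrometer=(.681,.1,-.28)).items():
    c=cut_out("top",n); t=tip_of("top",n)
    print(n,[(round(x["confidence"],2),to_world(x["location"],0.006,r,T).round(3)[0,:2]) for x in t[:2]],[(round(x["confidence"],2),np.round(x["box"])) for x in c[:2]])
E
```

```text
time_s: 23.45
position: [0.6835, 0.0993, 0.0135]
ee_rot: [-3.141, -0.002, -0.28]
wrist_force: [0.1, 0.4, 0.7]
width: 0.0301
grasp_force: 0.0
time_s: 24.45
position: [0.4154, 0.0993, 0.2134]
ee_rot: [-3.141, -0.003, -0.28]
wrist_force: [-0.1, 0.7, 0.5]
width: 0.0498
grasp_force: 0.0
indicator [(0.69, array([ 0.661, -0.102]))] [(0.96, array([376., 154.,  26.,  40.])), (0.61, array([375., 158.,  44.,  61.]))]
ring_gauge [(0.84, array([ 0.579, -0.304]))] [(0.84, array([471., 186.,  24.,  20.])), (0.21, array([377., 155.,  23.,  49.]))]
square [(0.95, array([0.582, 0.3  ]))] [(0.81, array([193., 177.,  38.,  35.]))]
micrometer [(0.69, array([0.684, 0.1  ]))] [(0.66, array([289., 145.,  24.,  55.])), (0.63, array([192., 177.,  38.,  36.]))]
```

View pics/t9.png

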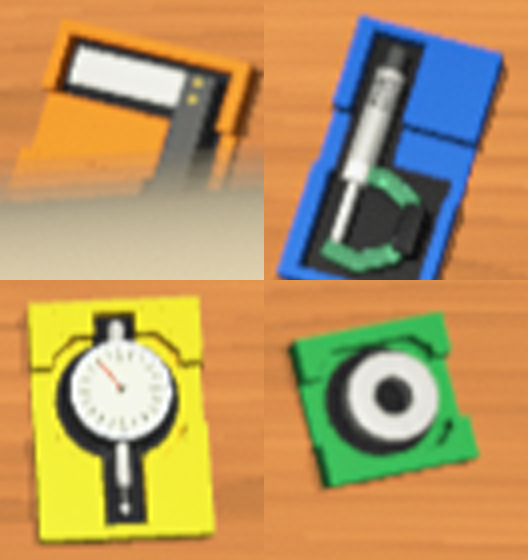

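View pics/s9.png

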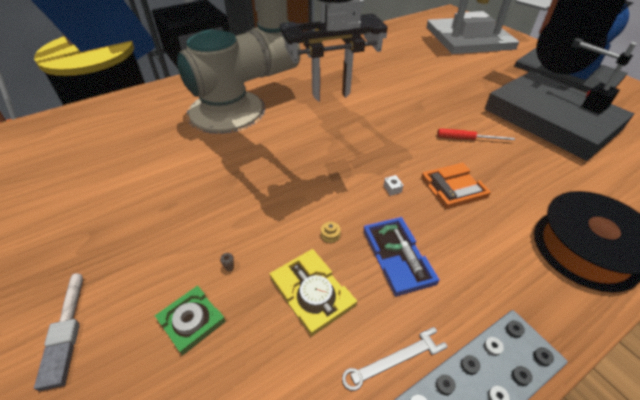

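The top crops show each instrument flat inside its own pocket, and the scene view agrees: ring (188,318), indicator (317,290), micrometer (405,250), square (455,187). The pulley and block haven't moved. I'll check the ring and indicator centres numerically, then hand in.

Run:
```python
from fit import *
r=read_camera("top");T=r["T"]
a=to_world([468.75-.4,183.75-.4],.022,r,T)[0]; b=to_world([375.75-.4,148.75-.4],.028,r,T)[0]; c=to_world([262+.25*(397-264)-.4,105+70/4-.4],.0145,r,T)[0]
print(a,b,c, to_world(tip_of("top","pulley")[0]["location"],0,r,T))
d=np.hypot(*(a[:2]-[.586,-.303])),np.hypot(*(b[:2]-[.6604,-.0973])); print(d)
if max(d)<.007: print(finish_job())
```

```text
[ 0.5852409  -0.30369881  0.022     ] [ 0.66106032 -0.09900091  0.028     ] [0.72570814 0.08273421 0.0145    ] [[ 0.55841676 -0.00344339  0.        ]]
(np.float64(0.0010317847272892494), np.float64(0.0018245873475995484))
the job is handed in; nothing more can be done
None
```

All four instruments were set down gently in their own trays and look flat in their pockets on camera; the pulley and block were left in place, and the job is handed in at about 25 s, with no verdict shown.

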